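# Snap the last stand-off cap onto the glass plate

## Task

One of the four stand-offs on the dark glass plate still lacks its cap. Pull the cap feeder's sprung tray out by its tab until it catches at its stop, and leave it caught there; take out the steel cap and press it straight down onto the bare stud until it clicks over, going on after the force drops until its rim sits fully home on the barrel. Finish while still holding it down with your fingers, pushing with more than 5 N, and leave everything else on the bench as it stands.

Things in the scene. Friction and masses are not known exactly. Their poses are not given: they have to be found in the camera images.
- cap: The loose snap cap: plain steel cup, mouth down, 40 mm across, 25 mm high, closed flat top, about 50 g. Origin at the centre of its underside (mouth rim), z up. The mouth is 22 mm wide (lip 4 mm high), the bore above it 29 mm wide and 20 mm deep in all. It starts over a low peg (17 mm across, 9 mm high) on the feeder's tray, underside 16 mm above the bench, below the keeper bar.
- feeder: Cap feeder fixed to the bench: black base 118 x 80 mm, side rails 20 mm high, back wall 45 mm high; an aluminium keeper bar 24 mm wide (along x) crosses over the cap on two posts, underside 45 mm and top 51 mm above the bench. Origin at bench level under the middle of the bar; x points to the closed back (the tray pulls out along -x), y along the bar.
- tray (a joint): How far the feeder's tray is pulled out, m: 0 = home (cap under the bar), 0.070 = end stop. A spring (1.3 N home, 3 N out) draws it home; from 0.055 it rides over a sprung catch (up to about 10 N of pull in all) which drops in near the stop, and it then stays at about 0.068 when let go. Let go earlier it runs home.
- tab (a point): Middle of the top edge of the tray's black upright pull tab (moves with the tray), 46 mm above the bench: tab 32 mm wide along the feeder's y, 10 mm thick along its x, 30 mm tall. The tray is an aluminium plate 56 mm wide, its top 16 mm above the bench; the cap's peg is on its centre line, 75 mm behind the tab (feeder's +x).
- panel: Dark glass plate 200 x 160 x 6 mm fixed flat on the bench; origin at the centre of its underside, x along the 200 mm side. A steel stand-off stands near each corner, 75 mm (x) and 55 mm (y) from the centre: three wear their caps already (40 mm across, top 51 mm above the bench), one does not.
- standoff: The stand-off without a cap, fixed on the glass at a corner that changes: steel barrel 36 mm across, 20 mm high, with a thinner stud on top, 18 mm across, 18 mm high, its top 6 mm tapered. Four sprung balls stick out of the stud to 27 mm across, 12 mm above the barrel's top. Origin at the centre of the barrel's underside, z up.
- seat (a point): Centre of the barrel's flat top, 26 mm above the bench, where the cap's rim comes to rest; the stud rises 18 mm above it. Pressed straight down, the cap meets the balls with its rim about 16 mm above this and needs roughly 10 N; the push drops away as it clicks, some 11 mm up, the balls then help it down, the last 2 mm go freely, and it stays captive.
- cutter: Bystander: pencil-type glass cutter, brass handle, 130 x 14 x 14 mm, lying. Leave alone. Origin at its underside.
- tape: Bystander: roll of tape lying flat, 84 mm across, 25 mm high. Leave alone. Origin at its underside.
- pliers: Bystander: glass pliers with black handles, 165 mm long, 14 mm high, lying. Leave alone. Origin at its underside.
- oil: Bystander: amber oil bottle, 44 mm across, 110 mm high. Leave alone. Origin at its underside.
- driver: Bystander: screwdriver with wooden handle, 180 mm long, lying. Leave alone. Origin at its underside.
- marker_can: Bystander: metal can of pens, 72 mm across, 150 mm high over the pens. Leave alone. Origin at its underside.
- spray: Bystander: white spray bottle, 72 mm across, 190 mm high. Leave alone. Origin at its underside.
- lifter: Bystander: suction lifter for glass, black pad 110 mm across, bow handle, 71 mm high. Leave alone. Origin at its underside.
Mind the look-alikes: they are no part of the job. What is shaped like the feeder but pink or red is not meant.

How it is judged:
By the outcome, as a careful person would: the job done as asked, in the order asked, and still so for the second after the job is handed in, while the arm keeps its last pose, push and grip.
It also fails if it takes over 58 s, if anything falls off the work surface, if the arm or the gripper's body presses on something with over 40 N, if the wrist force passes 120 N, or if a joint passes its speed limit or range.

## Robot

A 7-joint arm with a two-finger parallel gripper is mounted at the origin on the work surface. World frame = base frame: x ahead of the robot, y to its left, z up, the work surface at z = 0. Lengths are in m, angles in rad, forces in N, time in s.
With the tool pointing down it reaches from about 0.425 to 1.025 m from the base axis. Payload 9.4 kg.
Tool frame: the origin (TCP) lies between the finger pads; the fingertips stand 22 mm ahead of it and the grasp point (between the pads) lies 3 mm ahead of it; z points along the fingers, y is the direction in which the jaws open and shut (so a half turn about z gives the same grasp; the last joint's range is limited). The gripper opens to 93 mm and grips with 3 to 60 N. Pads are 15 mm wide; open, the fingers measure 128 mm over their backs; the gripper's body (75 mm by 188 mm) begins 65 mm behind the grasp point.
Start: joints at [1.169, 0.599, -0.003, 1.599, 0.002, 0.943, -0.08], TCP at [0.231, -0.687, 0.241] pointing down, gripper open.
Joint ranges: [-2.57, 2.57], [-0.35, 1.97], [-1.29, 1.29], [0.11, 2.56], [-1.05, 4.19], [0.11, 1.86], [-2.63, 2.63]. Speed limits (rad/s): [2.22, 2.22, 3.01, 3.01, 3.14, 3.14, 3.14].

## Interface

Orientations are given as a unit quaternion [w, x, y, z].
In Python, from plant import * gives the robot as it stands.
- The arm moves only by the tool servo_tool, never from a script. Its argument "targets" is a list that holds one entry, the list of rows, each a list of 7 numbers: the shift along the tool's x, y, z in m, then the turn, a rotation vector about the tool's x, y, z in rad, then the closure, from -1 (fully open) to 1 (shut). In form: [[[tx, ty, tz, wx, wy, wz, fingers], ...]]. A call has 1 to 10 rows; each row shifts and turns the commanded pose from where the row before left it, along the tool's axes as they then stand; what a row does not reach is not made up. A row lasts 1/10 s, in which the tool goes at most 50 mm and 8.59 degrees, less where a joint would pass 70% of its speed; a pose out of reach is approached as far as the arm can. A call with a gripper value outside its range is refused whole. The fingers move at their own pace and stop on an object; the grip force is fixed at half the most. Time passes only in rows, so rows that do not move let the fingers close. It gives the time, the measured TCP pose, the force and the opening at its end, in the units of the state.
- observe(): the state, without advancing time (a new reading comes with each control period).
- camera(name): name is "scene" or "top"; returns a dict with "image" (384x512x3 uint8, blue, green, red), "fovy" (degrees; the focal length in pixels is half the picture's height over the tangent of half this angle, whatever the lens; pixels are square), "cx", "cy" (the principal point, pixels), "world_from_camera" (4x4, takes a point from camera to world coordinates). Camera axes: x right, y down, z forward; pixel columns grow to the right and rows downward; lengths in m; the calibration is good to about 2 mm. A picture is of the moment at which its call begins. There is no depth.
- sign_off(): hands the job in, once; it reports no verdict.
The state is a dict: "time": time; "joints": joint angles; "qvel": joint speeds; "tau": joint torques, N m; "eef_pos": TCP position; "tool_rot": TCP orientation; "force": force on the tool from outside, world axes, zero at the start; "ft_torque": the same for the moment, N m; "gripper_width": finger opening in m.
Only numpy, scipy, OpenCV 4.12 (cv2) and the standard library are available. Lean on these libraries where they do the work, as an engineer would, in place of code of your own. Each camera call takes 0.05 s, during which the arm holds its last target. There are 200 camera calls.

## Working session

There is one attempt and no reset: what is moved stays moved. The work goes in short steps, Python scripts to look and compute and a tool call to move; the robot and the scene stay as the last step left them, time stands still between calls to the robot, and variables do not carry over. Pictures are saved under pics/ and viewed, about 8 in all and at most 12, crops included, and the job is handed in when it is done.

Besides the shell and the picture viewer there is one more tool, called after "Emit:" by a JSON object that holds its "method" and its "body", one argument or row to a line. servo_tool: Moves the arm, as the interface text tells. Its arguments: {"type":"object","properties":{"targets":{"type":"array"}},"required":["targets"]}

```bash
mkdir -p pics; ls; cat > h.py <<'E'
from plant import *
import numpy as np, cv2
def cam(n):
    c=camera(n); h=c["image"].shape[0]; c["f"]=h/2/np.tan(np.radians(c["fovy"])/2); return c
def ray(c,u,v):
    T=np.array(c["world_from_camera"]); d=T[:3,:3]@np.array([(u-c["cx"])/c["f"],(v-c["cy"])/c["f"],1]); return T[:3,3],d
def onz(c,u,v,z):
    o,d=ray(c,u,v); return o+d*(z-o[2])/d[2]
def proj(c,p):
    T=np.array(c["world_from_camera"]); q=T[:3,:3].T@(np.array(p)-T[:3,3]); return q[:2]/q[2]*c["f"]+[c["cx"],c["cy"]]
E
python3 - <<'E'
from h import *
for n in("scene","top"):
    c=cam(n); cv2.imwrite(f"pics/{n}0.png",cv2.resize(c["image"],(800,600))); print(n,c["fovy"],c["cx"],c["cy"],np.round(c["world_from_camera"],3))
print(observe())
E
```

```text
pics
scene 56.41485764665488 253.20008079673423 190.10225874878716 [[ 0.472  0.583 -0.662  1.302]
 [ 0.882 -0.295  0.369 -0.392]
 [ 0.02  -0.757 -0.653  0.782]
 [ 0.     0.     0.     1.   ]]
top 48.06914113988858 253.36395368951673 189.5474766392369 [[-4.000e-03 -9.980e-01  5.900e-02  4.780e-01]
 [-1.000e+00  4.000e-03  1.000e-03  9.000e-03]
 [-2.000e-03 -5.900e-02 -9.980e-01  1.368e+00]
 [ 0.000e+00  0.000e+00  0.000e+00  1.000e+00]]
{'time': 0.1, 'joints': array([ 1.16931161,  0.60006489, -0.00254067,  1.60006193,  0.00180387,
        0.94289513, -0.07981408]), 'qvel': array([ 0.00012948, -0.00283898, -0.00111388, -0.00079915, -0.00044112,
        0.00027501,  0.00184751]), 'tau': array([ 5.68478878e-03, -7.66551733e+01,  1.50206264e+00, -2.52937782e+01,
       -5.23690379e-02,  1.35186984e-02,  5.21461538e-05]), 'eef_pos': array([ 0.23120498, -0.68670876,  0.23982776]), 'tool_rot': array([-6.89859836e-04,  9.86839465e-01,  1.61701454e-01, -1.82600181e-04]), 'force': array([ 0.29769128,  0.27951307, -0.32894345]), 'ft_torque': array([ 0.02152795, -0.03321016, -0.04566307]), 'gripper_width': 0.09311247966467587}
```

View pics/scene0.png

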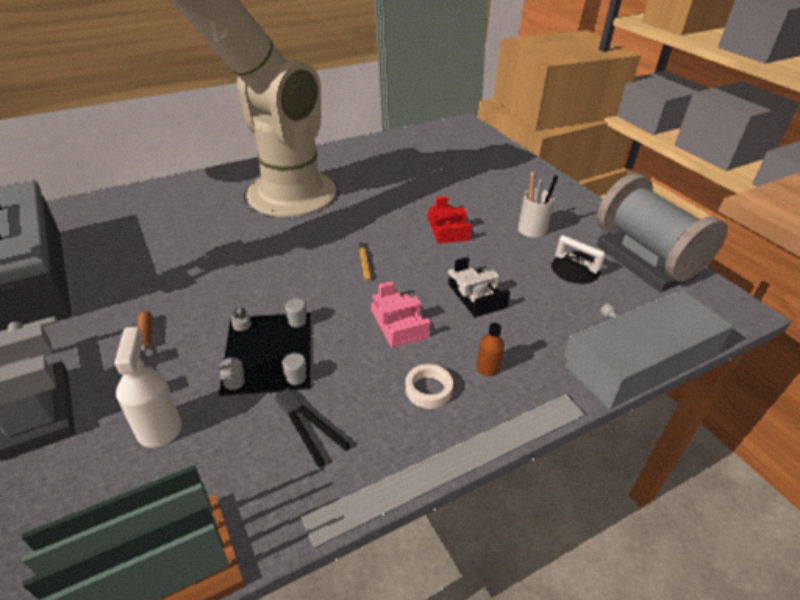

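View pics/top0.png

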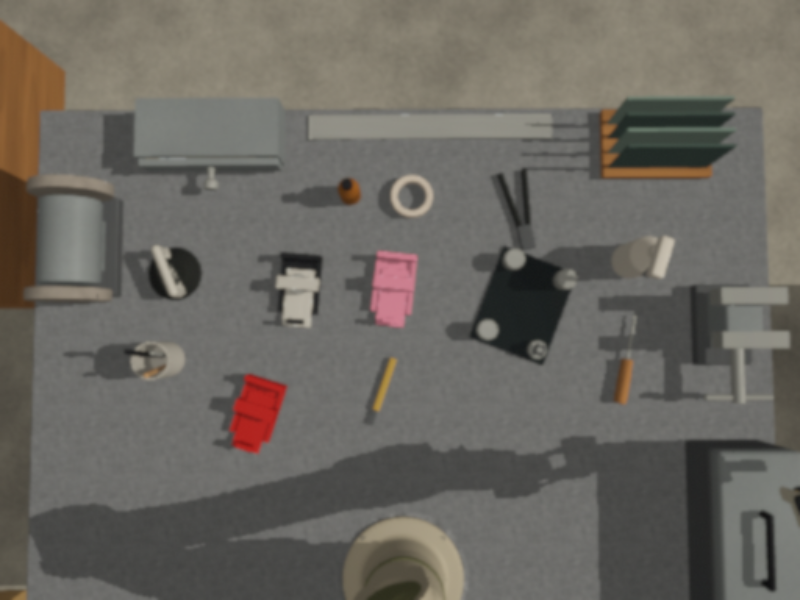

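The scene view shows the black feeder at about (478,287) with its tab at (461,267) facing the robot. The pink and red ones are decoys. The bare stud is at (240,318) on the plate. In the top view the feeder is at (299,290) and the plate at (523,305). I'll zoom in on both.

```bash
python3 - <<'E'
from h import *
out=[]
for n,boxes in(("scene",[(280,160,60,45),(135,185,75,56)]),("top",[(165,155,60,60),(295,150,80,90)])):
    c=cam(n); cv2.imwrite(f"pics/{n}_raw.png",c["image"])
    for x,y,w,h in boxes:
        s=min(400/w,300/h); o=np.zeros((300,400,3),np.uint8); r=cv2.resize(c["image"][y:y+h,x:x+w],None,fx=s,fy=s,interpolation=cv2.INTER_CUBIC)[:300,:400]; r=cv2.convertScaleAbs(r,alpha=1.4,beta=15); o[:r.shape[0],:r.shape[1]]=r; out.append(o); print(n,x,y,s)
cv2.imwrite("pics/crop1.png",np.vstack([np.hstack(out[:2]),np.hstack(out[2:])]))
E
```

```text
scene 280 160 6.666666666666667
scene 135 185 5.333333333333333
top 165 155 5.0
top 295 150 3.3333333333333335
```

View pics/crop1.png

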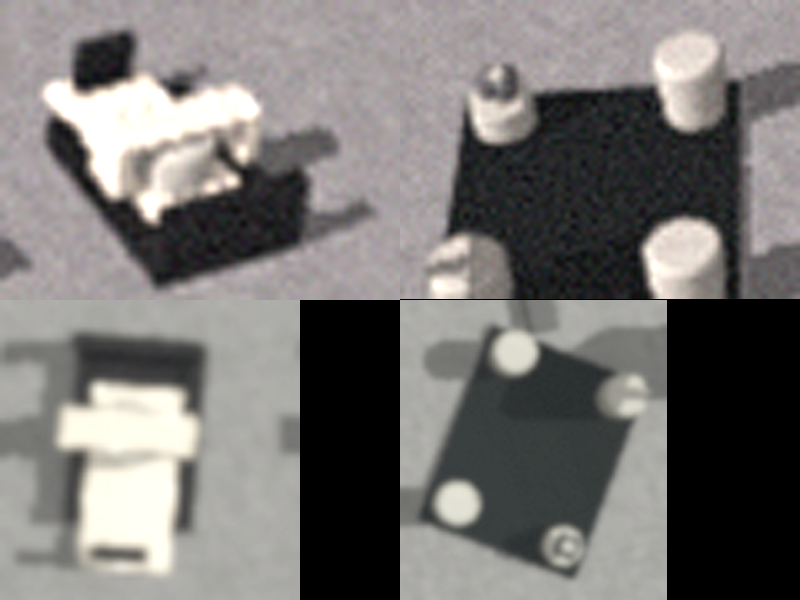

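The crops show the feeder's tab in the top view near full-frame (188.7,205.8). The bare stud is near (343.6,223.8). Next I'll measure by masks.

```bash
cat > m.py <<'E'
from h import *
def blob(img,x0,y0,x1,y1,lo,hi):
    "centroid/minAreaRect of largest grey-level blob in ROI, 4x upsampled"
    g=cv2.cvtColor(img,cv2.COLOR_BGR2GRAY)[y0:y1,x0:x1]; g=cv2.resize(g,None,fx=4,fy=4,interpolation=cv2.INTER_CUBIC)
    m=((g>=lo)&(g<=hi)).astype(np.uint8); cs,_=cv2.findContours(m,cv2.RETR_EXTERNAL,cv2.CHAIN_APPROX_NONE)
    k=max(cs,key=cv2.contourArea); f=lambda p:(np.array(p)+.5)/4-.5+[x0,y0]
    M=cv2.moments(k); r=cv2.minAreaRect(k)
    return f([M["m10"]/M["m00"],M["m01"]/M["m00"]]),f(cv2.boxPoints(r)),cv2.contourArea(k)/16
E
python3 - <<'E'
from m import *
t=cam("top"); im=t["image"]; g=cv2.cvtColor(im,cv2.COLOR_BGR2GRAY)
print(g[196:214,178:202]); print(g[212:236,330:358])
def show(n,roi,lo,hi,z):
    c,b,a=blob(im,*roi,lo,hi); print(n,c.round(2),"area",round(a,1),onz(t,*c,z).round(4),"\n",np.array([onz(t,*p,z)[:2] for p in b]).round(4).tolist())
show("panel",(295,150,370,240),0,70,.006)
show("cap1",(318,152,340,174),150,255,.051)
show("cap2",(302,198,322,222),150,255,.051)
show("cap3",(348,168,376,192),150,255,.051)
show("tab",(178,198,200,212),0,100,.046)
show("bar",(172,172,209,190),160,255,.051)
E
```

```text
[[ 45  40  68 122 161 173 175 174 175 175 175 176 176 177 178 178 176 176
  177 178 172 148  99  52]
 [ 46  40  68 120 159 173 174 175 175 175 175 176 176 177 178 177 176 176
  177 177 168 139  90  48]
 [ 49  45  73 122 159 173 174 175 175 175 175 176 176 177 178 177 176 176
  177 176 164 128  78  43]
 [ 59  58  83 128 161 173 174 174 175 175 175 176 177 177 178 177 176 176
  177 176 161 121  69  43]
 [ 70  73  96 134 163 173 175 175 175 175 176 176 176 178 178 178 176 176
  177 175 159 117  70  54]
 [ 75  81 106 141 165 173 174 173 173 174 176 176 176 177 178 177 177 176
  177 175 159 120  86  79]
 [ 75  84 113 147 165 170 168 166 168 171 173 174 174 175 176 176 176 176
  177 175 161 129 105 100]
 [ 74  85 113 143 156 154 146 143 147 154 158 159 161 162 163 165 170 174
  178 177 165 137 114 108]
 [ 75  83 107 130 133 119 102  97 101 110 114 116 119 121 124 133 153 170
  178 178 168 142 117 111]
 [ 73  80 100 119 115  89  65  58  58  61  63  65  68  69  74  94 133 165
  176 178 167 141 119 113]
 [ 73  78  96 114 113  96  80  74  70  71  73  72  69  66  66  88 130 164
  176 176 165 14
[... 3224 characters left out ...]
7 103  95  85  76  77  87
  102 109 109 110 111 114 115 113 111 110]
 [113 113 112 112 113 113 113 112 112 111 110 110 110 107 104 103 104 107
  111 111 109 111 112 113 114 114 113 112]
 [116 114 112 112 112 112 112 112 113 111 110 110 110 110 110 112 115 115
  114 112 111 112 113 113 113 113 112 111]]
panel [332.44 195.85] area 2807.6 [ 0.5378 -0.2396  0.006 ] 
 [[0.4756, -0.1286], [0.6702, -0.2028], [0.6113, -0.3587], [0.4176, -0.2834]]Traceback (most recent call last):
  File "<stdin>", line 7, in <module>
  File "<stdin>", line 5, in show
  File "m.py", line 6, in blob
    k=max(cs,key=cv2.contourArea); f=lambda p:(np.array(p)+.5)/4-.5+[x0,y0]
ValueError: max() iterable argument is empty
```

```bash
python3 - <<'E'
from m import *
t=cam("top"); im=t["image"]; s=cam("scene")
def show(n,c,im,roi,lo,hi,z):
    p,b,a=blob(im,*roi,lo,hi); print(n,p.round(2),"area",round(a,1),onz(c,*p,z).round(4),"boxc",onz(c,*b.mean(0),z).round(4),np.array([onz(c,*q,z)[:2] for q in b]).round(4).tolist())
show("cap1",t,im,(318,152,340,174),125,255,.051)
show("cap2",t,im,(302,198,322,222),125,255,.051)
show("tab",t,im,(180,202,198,208),0,105,.046)
show("bar",t,im,(172,172,209,190),140,255,.051)
show("barrel",t,im,(335,215,351,229),60,255,.026)
si=s["image"]
show("tabS",s,si,(288,162,303,173),0,80,.035)
c=onz(t,343.6,223.8,.026); print(c, "stud top in scene",proj(s,c+[0,0,.018]),"barrel base",proj(s,c-[0,0,.02]))
E
```

```text
cap1 [329.3  164.94] area 99.5 [ 0.631  -0.2232  0.051 ] boxc [ 0.6308 -0.223   0.051 ] [[0.6482, -0.206], [0.6481, -0.2405], [0.6133, -0.24], [0.6135, -0.2055]]
cap2 [311.92 210.5 ] area 99.9 [ 0.4913 -0.1681  0.051 ] boxc [ 0.4912 -0.1678  0.051 ] [[0.5031, -0.1465], [0.5128, -0.1794], [0.4793, -0.1891], [0.4697, -0.1562]]
tab [187.79 205.43] area 24.7 [0.5083 0.2119 0.046 ] boxc [0.5089 0.2117 0.046 ] [[0.5131, 0.2286], [0.513, 0.1948], [0.5046, 0.1948], [0.5047, 0.2285]]
bar [191.05 180.3 ] area 320.6 [0.5852 0.2016 0.051 ] boxc [0.5846 0.2044 0.051 ] [[0.6121, 0.246], [0.6118, 0.1631], [0.5572, 0.1629], [0.5575, 0.2457]]
barrel [343.98 223.06] area 129.6 [ 0.4522 -0.2706  0.026 ] boxc [ 0.4536 -0.2699  0.026 ] [[0.4715, -0.2496], [0.4713, -0.2908], [0.4357, -0.2902], [0.4358, -0.249]]
tabS [295.23 168.37] area 67.3 [0.5095 0.213  0.035 ] boxc [0.5084 0.2138 0.035 ] [[0.48, 0.212], [0.4954, 0.2427], [0.536, 0.2155], [0.521, 0.1857]]
[ 0.44991389 -0.26935764  0.026     ] stud top in scene [152.09300826 198.54756161] barrel base [154.10261399 207.59312405]
```

```bash
cat >> h.py <<'E'
def R_(o): 
    from scipy.spatial.transform import Rotation as R
    w,x,y,z=o["tool_rot"]; return R.from_quat([x,y,z,w]).as_matrix()
def go(p,yaw=None):
    "print state and tool-axis shift to world point p, turn about tool z to bring tool x to yaw deg"
    o=observe(); M=R_(o); y0=np.degrees(np.arctan2(M[1,0],M[0,0]))
    print("t",round(o["time"],2),"pos",o["eef_pos"].round(4),"yaw",y0.round(2),"tilt z",M[:,2].round(3),"F",o["force"].round(2),"w",round(o["gripper_width"],4))
    print("shift",(M.T@(np.array(p)-o["eef_pos"])).round(4), "turn z", None if yaw is None else np.round(-np.radians((yaw-y0+180)%360-180),4))
E
python3 - <<'E'
from h import *
c=cam("top"); g=cv2.cvtColor(c["image"],cv2.COLOR_BGR2GRAY).astype(float)
def edge(col,r0,r1,lev):   # first crossing going down
    v=g[r0:r1,col]-lev
    i=[k for k in range(len(v)-1) if v[k]*v[k+1]<0]; return [round(r0+k+v[k]/(v[k]-v[k+1]),2) for k in i]
for col in (178,180,181,182,199,200,201,202): print(col,edge(col,172,192,120))
go([.55,-.2,.26])
E
```

```text
178 [np.float64(175.79), np.float64(184.16)]
180 [np.float64(176.08)]
181 [np.float64(176.2), np.float64(184.02)]
182 [np.float64(176.13), np.float64(184.3)]
199 [np.float64(172.43)]
200 [np.float64(172.76), np.float64(186.93)]
201 [np.float64(173.8), np.float64(175.5), np.float64(176.18), np.float64(186.05)]
202 [np.float64(177.54), np.float64(185.86)]
t 0.4 pos [ 0.2313 -0.687   0.2405] yaw 18.61 tilt z [-0.  0. -1.] F [0.02 0.13 0.64] w 0.093
shift [ 0.4574 -0.3599 -0.0195] turn z None
```

Emit:
{"method": "servo_tool", "body": {
  "targets": [
    [[0.036, -0.028, -0.002, 0, 0, 0, -0.075], [0.036, -0.028, -0.002, 0, 0, 0, -0.075], [0.036, -0.028, -0.002, 0, 0, 0, -0.075], [0.036, -0.028, -0.002, 0, 0, 0, -0.075], [0.036, -0.028, -0.002, 0, 0, 0, -0.075], [0.036, -0.028, -0.002, 0, 0, 0, -0.075], [0.036, -0.028, -0.002, 0, 0, 0, -0.075], [0.036, -0.028, -0.002, 0, 0, 0, -0.075], [0.036, -0.028, -0.002, 0, 0, 0, -0.075], [0.036, -0.028, -0.002, 0, 0, 0, -0.075]]
  ]
}}

```text
time: 1.4
eef_pos: [0.484, -0.3053, 0.261]
tool_rot: [0.0, 0.987, 0.162, 0.0]
force: [1.8, 0.4, -0.2]
gripper_width: 0.05
```

Emit:
{"method": "servo_tool", "body": {
  "targets": [
    [[0.018, -0.046, 0, 0, 0, 0, -0.075], [0.018, -0.046, 0, 0, 0, 0, -0.075], [0.018, -0.046, 0, 0, 0, 0, -0.075], [0.018, -0.046, 0, 0, 0, 0, -0.075], [0.018, -0.046, 0, 0, 0, 0, -0.075], [0.018, -0.046, 0, 0, 0, 0, -0.075], [0.018, -0.046, 0, 0, 0, 0, -0.075], [0.018, -0.046, 0, 0, 0, 0, -0.075], [0.018, -0.046, 0, 0, 0, 0, -0.075], [0.018, -0.046, 0, 0, 0, 0, -0.075]]
  ]
}}

```text
time: 2.4
eef_pos: [0.5069, 0.1885, 0.2609]
tool_rot: [-0.0, 0.987, 0.162, 0.0]
force: [1.7, -0.3, -0.6]
gripper_width: 0.05
```

Emit:
{"method": "servo_tool", "body": {
  "targets": [
    [[0, 0, 0, 0, 0, -0.146, -0.075], [0, 0, 0, 0, 0, -0.146, -0.075], [0, 0, 0, 0, 0, -0.146, -0.075], [0, 0, 0, 0, 0, -0.146, -0.075], [0, 0, 0, 0, 0, -0.146, -0.075], [0, 0, 0, 0, 0, -0.146, -0.075], [0, 0, 0, 0, 0, -0.146, -0.075], [0, 0, 0, 0, 0, -0.146, -0.075], [0, 0, 0, 0, 0, 0, -0.075]]
  ]
}}

```text
time: 3.3
eef_pos: [0.507, 0.1863, 0.2606]
tool_rot: [-0.0, 0.734, 0.68, 0.0]
force: [0.7, 0.6, -0.3]
gripper_width: 0.0496
```

```bash
python3 -c "
from h import *
go([.5085,.212,.12],85.7)"
```

```text
t 3.3 pos [0.507  0.1863 0.2606] yaw 85.63 tilt z [-0.  0. -1.] F [ 0.68  0.56 -0.35] w 0.0496
shift [ 0.0257 -0.0005  0.1406] turn z -0.0012
```

Go down to z 0.12, then look.

Emit:
{"method": "servo_tool", "body": {
  "targets": [
    [[0.013, 0, 0.045, 0, 0, 0, -0.075], [0.013, 0, 0.045, 0, 0, 0, -0.075], [0, 0, 0.045, 0, 0, 0, -0.075], [0, 0, 0.022, 0, 0, 0, -0.075], [0, 0, 0, 0, 0, 0, -0.075]]
  ]
}}

```text
time: 3.8
eef_pos: [0.5074, 0.2119, 0.1008]
tool_rot: [-0.001, 0.735, 0.678, -0.003]
force: [0.1, 0.5, 0.5]
gripper_width: 0.0501
```

```bash
python3 - <<'E'
from h import *
go([.5085,.212,.046],85.7)
s=cam("scene"); t=cam("top")
a=cv2.resize(s["image"][110:230,240:380],None,fx=4,fy=4,interpolation=cv2.INTER_CUBIC)[:,:400]
a=cv2.resize(s["image"][120:210,255:345],(400,400),interpolation=cv2.INTER_CUBIC); b=cv2.resize(t["image"][150:230,150:230],(400,400),interpolation=cv2.INTER_CUBIC)
cv2.imwrite("pics/c2.png",np.hstack([a,b]))
E
```

```text
t 3.8 pos [0.5074 0.2119 0.1008] yaw 85.35 tilt z [-0.005 -0.003 -1.   ] F [0.06 0.5  0.47] w 0.0501
shift [0.0003 0.0013 0.0548] turn z -0.006
```

View pics/c2.png

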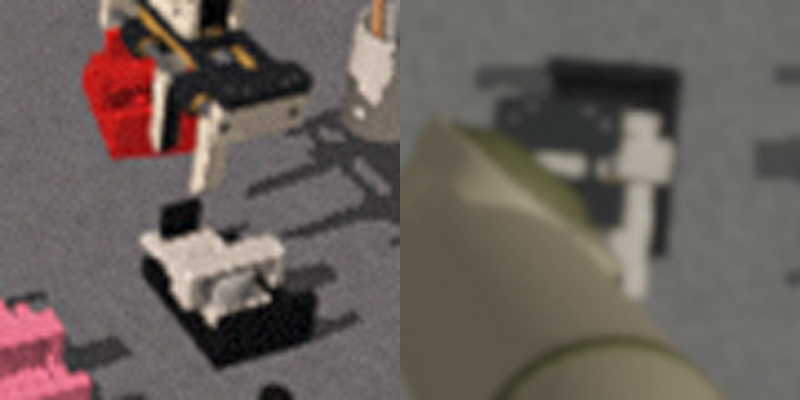

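The scene crop (left) puts the tab at crop (180,210). The finger tips are at (205,190) and (158,150); dropped to tab height their midpoint lands at about (181,207), so the fingers straddle the tab. I'll descend and grip.

Emit:
{"method": "servo_tool", "body": {
  "targets": [
    [[0, 0.001, 0.02, 0, 0, -0.006, -0.075], [0, 0, 0.02, 0, 0, 0, -0.075], [0, 0, 0.014, 0, 0, 0, -0.075], [0, 0, 0, 0, 0, 0, 0.9], [0, 0, 0, 0, 0, 0, 0.9], [0, 0, 0, 0, 0, 0, 0.9], [0, 0, 0, 0, 0, 0, 0.9]]
  ]
}}

```text
time: 4.6
eef_pos: [0.5106, 0.2126, 0.0508]
tool_rot: [0.0, 0.732, 0.681, 0.001]
force: [1.0, -0.4, 0.2]
gripper_width: 0.023
```

```bash
python3 -c "
from h import *
p=observe()['eef_pos']
go(p+np.array([-.0718,.0054,0]),85.7)"
```

```text
t 4.6 pos [0.5106 0.2126 0.0508] yaw 85.84 tilt z [ 0.002  0.001 -1.   ] F [ 1.03 -0.43  0.2 ] w 0.023
shift [ 0.0002 -0.072  -0.0001] turn z 0.0025
```

Emit:
{"method": "servo_tool", "body": {
  "targets": [
    [[0, 0, 0.002, 0, 0, 0, 0.9], [0, 0, 0, 0, 0, 0, 0.9], [0, 0, 0, 0, 0, 0, 0.9], [0, 0, 0, 0, 0, 0, 0.9]]
  ]
}}

```text
time: 5.0
eef_pos: [0.5091, 0.2124, 0.0478]
tool_rot: [-0.0, 0.732, 0.681, -0.001]
force: [-3.6, -0.4, 4.8]
gripper_width: 0.0098
```

Emit:
{"method": "servo_tool", "body": {
  "targets": [
    [[0, -0.008, 0, 0, 0, 0, 0.9], [0, -0.008, 0, 0, 0, 0, 0.9], [0, -0.008, 0, 0, 0, 0, 0.9], [0, -0.008, 0, 0, 0, 0, 0.9], [0, -0.008, 0, 0, 0, 0, 0.9], [0, -0.008, 0, 0, 0, 0, 0.9], [0, -0.007, 0, 0, 0, 0, 0.9], [0, -0.005, 0, 0, 0, 0, 0.9], [0, -0.004, 0, 0, 0, 0, 0.9], [0, -0.004, 0, 0, 0, 0, 0.9]]
  ]
}}

```text
time: 6.0
eef_pos: [0.4419, 0.2178, 0.0477]
tool_rot: [-0.0, 0.732, 0.681, 0.0]
force: [1.1, 3.6, 6.1]
gripper_width: 0.0096
```

Emit:
{"method": "servo_tool", "body": {
  "targets": [
    [[0, -0.003, 0, 0, 0, 0, 0.9], [0, 0, 0, 0, 0, 0, 0.9], [0, 0, 0, 0, 0, 0, 0.9]]
  ]
}}

```text
time: 6.3
eef_pos: [0.4393, 0.2181, 0.0478]
tool_rot: [-0.0, 0.732, 0.681, 0.001]
force: [2.9, 3.0, 5.1]
gripper_width: 0.01
```

```bash
python3 -c "
from h import *
go([.5091-.0698,.2124+.0052,.0478],85.7)"
```

```text
t 6.3 pos [0.4393 0.2181 0.0478] yaw 85.9 tilt z [ 0.001  0.001 -1.   ] F [2.95 2.97 5.11] w 0.01
shift [-0.0005  0.0001 -0.    ] turn z 0.0035
```

Emit:
{"method": "servo_tool", "body": {
  "targets": [
    [[0, -0.002, 0, 0, 0, 0, 0.9], [0, -0.001, 0, 0, 0, 0, 0.9], [0, 0, 0, 0, 0, 0, 0.9]]
  ]
}}

```text
time: 6.6
eef_pos: [0.4389, 0.2182, 0.0478]
tool_rot: [0.001, 0.733, 0.681, 0.002]
force: [12.8, 0.1, -1.2]
gripper_width: 0.0098
```

The force jumped to 12.8 N, so the tray is at its stop. I'll ease back, let go and rise.

Emit:
{"method": "servo_tool", "body": {
  "targets": [
    [[0, 0.002, 0, 0, 0, 0, 0.9], [0, 0.002, 0, 0, 0, 0, 0.9], [0, 0, 0, 0, 0, 0, 0.9], [0, 0, 0, 0, 0, 0, 0.9]]
  ]
}}

```text
time: 7.0
eef_pos: [0.4404, 0.218, 0.0477]
tool_rot: [-0.0, 0.732, 0.681, 0.001]
force: [3.2, 3.7, 5.8]
gripper_width: 0.0095
```

Emit:
{"method": "servo_tool", "body": {
  "targets": [
    [[0, 0, 0, 0, 0, 0, 0.4], [0, 0, 0, 0, 0, 0, 0.4], [0, 0, 0, 0, 0, 0, 0.4], [0, 0, 0, 0, 0, 0, 0.4], [0, 0, -0.02, 0, 0, 0, 0.4], [0, 0, -0.03, 0, 0, 0, 0.4], [0, 0, -0.03, 0, 0, 0, 0.4], [0, 0, -0.03, 0, 0, 0, 0.0], [0, 0, -0.03, 0, 0, 0, -0.4], [0, 0, 0, 0, 0, 0, -0.4]]
  ]
}}

```text
time: 8.0
eef_pos: [0.4411, 0.2179, 0.1906]
tool_rot: [0.001, 0.732, 0.681, 0.002]
force: [0.4, 0.5, 0.5]
gripper_width: 0.0475
```

```bash
python3 - <<'E'
from h import *
go([.515,.212,.2],175.7)
s=cam("scene"); t=cam("top")
a=cv2.resize(s["image"][140:210,260:350],(450,350),interpolation=cv2.INTER_CUBIC); b=cv2.resize(t["image"][150:240,150:240],(350,350),interpolation=cv2.INTER_CUBIC)
cv2.imwrite("pics/c3.png",np.hstack([a,b]))
E
```

```text
t 8.0 pos [0.4411 0.2179 0.1906] yaw 85.85 tilt z [ 0.004  0.002 -1.   ] F [0.39 0.55 0.54] w 0.0475
shift [-0.0005  0.0742 -0.0091] turn z -1.5681
```

View pics/c3.png

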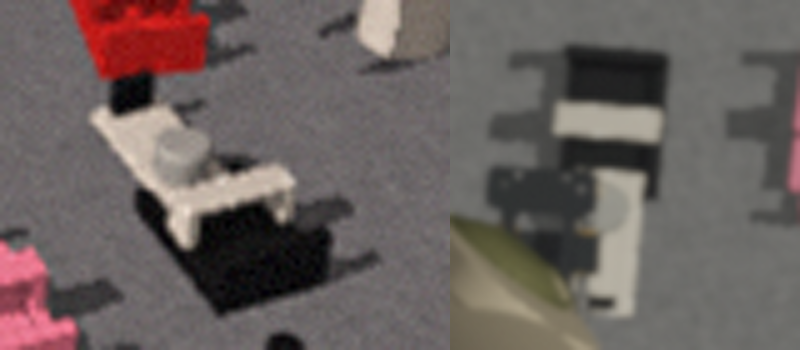

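The scene crop shows the tray caught out and the cap at crop (183,152), clear of the bar.

```bash
python3 - <<'E'
from h import *
s=cam("scene"); t=cam("top")
print(onz(s,183/5+260,140/5+140,.041),onz(t,191.2,203.3,.041), "pred .5161 .2119 ->",proj(s,[.5161,.2119,.041]),proj(t,[.5161,.2119,.041]), observe()["joints"].round(2))
E
```

```text
[0.51626212 0.21344655 0.041     ] [0.51493821 0.20223915 0.041     ] pred .5161 .2119 -> [296.19611377 168.09724668] [188.06776733 202.93475445] [-0.26  0.43 -0.42  2.16  0.3   0.61 -0.97]
```

Emit:
{"method": "servo_tool", "body": {
  "targets": [
    [[0, 0.037, 0, 0, 0, 0, -0.2], [0, 0.037, 0, 0, 0, 0, -0.2], [0, 0, 0, 0, 0, -0.146, -0.2], [0, 0, 0, 0, 0, -0.146, -0.2], [0, 0, 0, 0, 0, -0.146, -0.2], [0, 0, 0, 0, 0, -0.146, -0.2], [0, 0, 0, 0, 0, -0.146, -0.2], [0, 0, 0, 0, 0, -0.146, -0.2], [0, 0, 0, 0, 0, -0.146, -0.2], [0, 0, 0, 0, 0, -0.146, -0.2]]
  ]
}}

```text
time: 9.2
eef_pos: [0.5133, 0.2119, 0.186]
tool_rot: [-0.001, 0.232, 0.973, -0.001]
force: [0.1, 0.7, 0.2]
gripper_width: 0.0556
```

Emit:
{"method": "servo_tool", "body": {
  "targets": [
    [[0, 0, 0, 0, 0, -0.14, -0.2], [0, 0, 0, 0, 0, -0.13, -0.2], [0, 0, 0, 0, 0, -0.13, -0.2], [0, 0, 0, 0, 0, 0, -0.2]]
  ]
}}

```text
time: 9.6
eef_pos: [0.5133, 0.2118, 0.1859]
tool_rot: [-0.002, 0.036, 0.999, -0.0]
force: [-0.2, 1.0, 0.1]
gripper_width: 0.0556
```

```bash
python3 -c "
from h import *
go([.5161,.2119,.044],175.7)"
```

```text
t 9.6 pos [0.5133 0.2118 0.1859] yaw 175.84 tilt z [-0.003 -0.    -1.   ] F [-0.25  1.05  0.06] w 0.0556
shift [-0.0032  0.0004  0.1419] turn z 0.0024
```

Emit:
{"method": "servo_tool", "body": {
  "targets": [
    [[-0.003, 0, 0.04, 0, 0, 0, -0.2], [0, 0, 0.04, 0, 0, 0, -0.2], [0, 0, 0.03, 0, 0, 0, -0.2], [0, 0, 0.015, 0, 0, 0, -0.2], [0, 0, 0, 0, 0, 0, -0.2], [0, 0, 0, 0, 0, 0, -0.2]]
  ]
}}

```text
time: 10.2
eef_pos: [0.5165, 0.2122, 0.0623]
tool_rot: [-0.001, 0.038, 0.999, -0.0]
force: [-0.1, 0.1, 1.2]
gripper_width: 0.0558
```

```bash
python3 -c "
from h import *
go([.5161,.2119,.045],175.7)"
```

```text
t 10.2 pos [0.5165 0.2122 0.0623] yaw 175.63 tilt z [-0.001 -0.    -1.   ] F [-0.1   0.1   1.24] w 0.0558
shift [ 0.0004 -0.0003  0.0173] turn z -0.0012
```

Emit:
{"method": "servo_tool", "body": {
  "targets": [
    [[0, 0, 0.01, 0, 0, 0, -0.2], [0, 0, 0.0075, 0, 0, 0, -0.2], [0, 0, 0, 0, 0, 0, 0.5], [0, 0, 0, 0, 0, 0, 0.5], [0, 0, 0, 0, 0, 0, 0.5], [0, 0, 0, 0, 0, 0, 0.5], [0, 0, 0, 0, 0, 0, 0.5]]
  ]
}}

```text
time: 10.9
eef_pos: [0.517, 0.2119, 0.0453]
tool_rot: [0.0, 0.037, 0.999, 0.0]
force: [0.3, -1.0, -0.3]
gripper_width: 0.0396
```

```bash
python3 -c "
from h import *
go([.5161,.2119,.045],175.7)"
```

```text
t 10.9 pos [0.517  0.2119 0.0453] yaw 175.71 tilt z [ 0.  0. -1.] F [ 0.32 -0.98 -0.35] w 0.0396
shift [ 0.0009 -0.      0.0003] turn z 0.0001
```

Emit:
{"method": "servo_tool", "body": {
  "targets": [
    [[0, 0, -0.01, 0, 0, 0, 0.5], [0, 0, -0.015, 0, 0, 0, 0.5], [0, 0, -0.025, 0, 0, 0, 0.5], [0, 0, -0.035, 0, 0, 0, 0.5], [0, 0, -0.035, 0, 0, 0, 0.5], [0, 0, -0.02, 0, 0, 0, 0.5], [0, 0, 0, 0, 0, 0, 0.5]]
  ]
}}

```text
time: 11.6
eef_pos: [0.5179, 0.2126, 0.1884]
tool_rot: [0.002, 0.037, 0.999, 0.001]
force: [-0.5, -0.6, -1.0]
gripper_width: 0.0396
```

Emit:
{"method": "servo_tool", "body": {
  "targets": [
    [[0.001, -0.02, 0, 0, 0, 0, 0.5], [0.003, -0.035, 0, 0, 0, 0, 0.5], [0.003, -0.045, 0, 0, 0, 0, 0.5], [0.003, -0.048, 0, 0, 0, 0, 0.5], [0.003, -0.048, 0, 0, 0, 0, 0.5], [0.003, -0.048, 0, 0, 0, 0, 0.5], [0.003, -0.048, 0, 0, 0, 0, 0.5], [0.003, -0.048, 0, 0, 0, 0, 0.5], [0.003, -0.048, 0, 0, 0, 0, 0.5], [0.003, -0.04, 0, 0, 0, 0, 0.5]]
  ]
}}

```text
time: 12.6
eef_pos: [0.4557, -0.2155, 0.1846]
tool_rot: [-0.001, 0.038, 0.999, -0.0]
force: [1.4, -0.5, -0.3]
gripper_width: 0.0396
```

```bash
python3 -c "
from h import *
go([.4515,-.270,.10],145)
print(observe()['joints'].round(2))"
```

```text
t 12.6 pos [ 0.4557 -0.2155  0.1846] yaw 175.64 tilt z [-0.001  0.    -1.   ] F [ 1.44 -0.48 -0.34] w 0.0396
shift [-0.0001 -0.0547  0.0846] turn z 0.5347
[ 0.96  0.56 -0.89  2.12  0.64  0.76  1.14]
```

Emit:
{"method": "servo_tool", "body": {
  "targets": [
    [[0, -0.025, 0.02, 0, 0, 0, 0.5], [0, -0.025, 0.02, 0, 0, 0, 0.5], [0, -0.005, 0.02, 0, 0, 0, 0.5], [0, 0, 0.02, 0, 0, 0, 0.5], [0, 0, 0.01, 0, 0, 0, 0.5], [0, 0, 0, 0, 0, 0, 0.5], [0, 0, 0, 0, 0, 0, 0.5]]
  ]
}}

```text
time: 13.3
eef_pos: [0.4531, -0.2672, 0.0954]
tool_rot: [-0.0, 0.037, 0.999, 0.0]
force: [-0.5, -1.0, -0.3]
gripper_width: 0.0396
```

```bash
python3 - <<'E'
from h import *
go([.4515,-.270,.08],None)
s=cam("scene"); t=cam("top")
cv2.imwrite("pics/s4raw.png",s["image"])
a=cv2.resize(s["image"][165:225,120:190],(560,480),interpolation=cv2.INTER_CUBIC); b=cv2.resize(t["image"][190:250,315:375],(240,240),interpolation=cv2.INTER_CUBIC)
o=np.zeros((480,800,3),np.uint8); o[:,:560]=a; o[:240,560:]=b
cv2.imwrite("pics/c4.png",o)
p=observe()["eef_pos"]; 
for n,q in(("rim",p-[0,0,.0293]),("capTop",p-[0,0,.0043]),("studtop",[.4515,-.27,.044]),("seat",[.4515,-.27,.026])): u=proj(s,q); print(n,u.round(1),((u-[120,165])*8).round())
E
```

```text
t 13.3 pos [ 0.4531 -0.2672  0.0954] yaw 175.77 tilt z [-0.  0. -1.] F [-0.55 -0.99 -0.26] w 0.0396
shift [ 0.0014 -0.0029  0.0154] turn z None
rim [151.8 193.5] [254. 228.]
capTop [150.4 187.1] [243. 177.]
studtop [152.  198.9] [256. 271.]
seat [153.  203.3] [264. 306.]
```

View pics/c4.png

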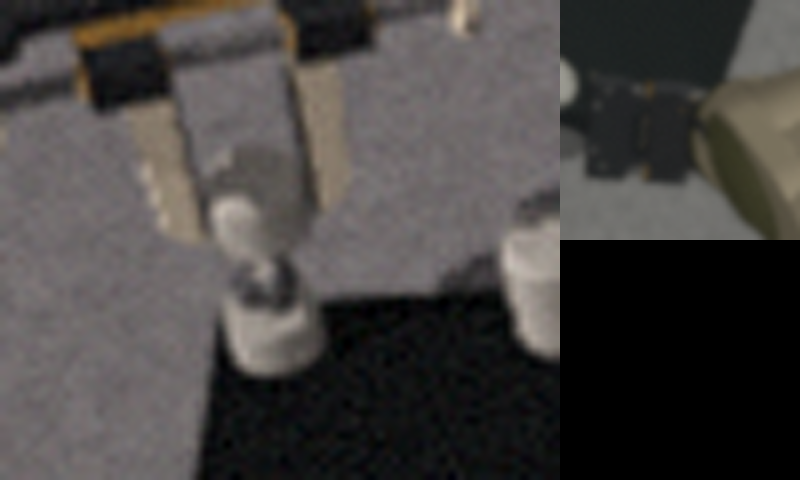

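The scene crop shows the held cap (about x 213–305, y 145–255) right above the stud (about (270,278)). The barrel spans x 222–325, so the offset is small. I'll go lower and measure the relative alignment.

Emit:
{"method": "servo_tool", "body": {
  "targets": [
    [[0, 0, 0.01, 0, 0, 0, 0.5], [0, 0, 0.007, 0, 0, 0, 0.5], [0, 0, 0, 0, 0, 0, 0.5], [0, 0, 0, 0, 0, 0, 0.5]]
  ]
}}

```text
time: 13.8
eef_pos: [0.4528, -0.2675, 0.0778]
tool_rot: [-0.0, 0.037, 0.999, 0.0]
force: [-0.9, -0.4, -0.6]
gripper_width: 0.0394
```

```bash
python3 - <<'E'
from h import *
go([.4515,-.270,.08],None)
fr=[cam("scene") for _ in range(10)]; s=fr[0]; im=np.mean([f["image"].astype(float) for f in fr],0)
np.save("s5.npy",im); x0,y0,w,h=132,178,40,40
a=cv2.resize(im[y0:y0+h,x0:x0+w].astype(np.float32),None,fx=15,fy=15,interpolation=cv2.INTER_CUBIC)
a=np.clip(a*1.5-20,0,255).astype(np.uint8)
p=observe()["eef_pos"]
def circ(c,z,r,col):
    q=np.array([(proj(s,[c[0]+r*np.cos(t),c[1]+r*np.sin(t),z])-[x0,y0]+.5)*15 for t in np.linspace(0,6.28,50)]); cv2.polylines(a,[q.astype(int)],True,col,1)
circ(p,p[2]-.0293,.02,(0,255,0)); circ(p,p[2]-.0043,.02,(0,255,0))
for z in(.006,.026): circ([.4515,-.27],z,.018,(0,0,255))
circ([.4515,-.27],.044,.005,(0,0,255))
cv2.imwrite("pics/c5.png",a)
E
```

```text
t 13.8 pos [ 0.4528 -0.2675  0.0778] yaw 175.73 tilt z [-0.001  0.    -1.   ] F [-0.93 -0.35 -0.6 ] w 0.0394
shift [ 0.0011 -0.0026 -0.0022] turn z None
```

View pics/c5.png

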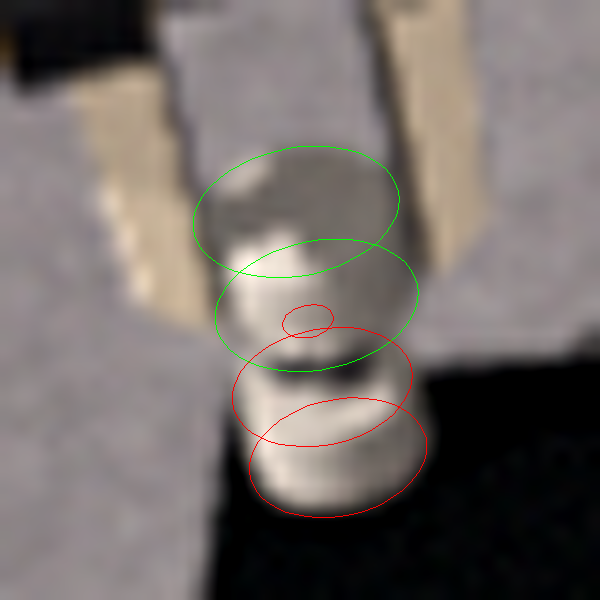

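The crop shows the cap near its predicted green outline. The barrel's base ends about 10 px (2–3 mm) above the red guess, so I'll quantify it with edge profiles.

```bash
python3 - <<'E'
from h import *
s=cam("scene"); im=np.load("s5.npy").mean(2); p=np.array([.4528,-.2675,.0778])
def cross(v,lo):
    v=v-lo; i=[k for k in range(len(v)-1) if v[k]*v[k+1]<0]; return [round(k+v[k]/(v[k]-v[k+1]),2) for k in i]
print("barrel bottom, column: observed row vs predicted (z .006 circle)")
th=np.linspace(0,2*np.pi,721)
def ell(c,z,r): return np.array([proj(s,[c[0]+r*np.cos(t),c[1]+r*np.sin(t),z]) for t in th])
B=ell([.4515,-.27],.006,.018); Bt=ell([.4515,-.27],.026,.018); C=ell(p,p[2]-.0293,.02); Ct=ell(p,p[2]-.0043,.02)
low=lambda E,x:E[np.abs(E[:,0]-x)<.25][:,1].max()
high=lambda E,x:E[np.abs(E[:,0]-x)<.25][:,1].min()
for x in range(150,160): print(x,"barrel",[205+q for q in cross(im[205:216,x],75)],low(B,x).round(2),"  cap bottom col",im[196:206,x].round().astype(int),low(C,x).round(2))
for y in (206,207,208,209): print(y,"row",im[y,145:166].round().astype(int))
for y in (188,190,192,194,196,198): print(y,"row",im[y,142:164].round().astype(int))
for E in(B,Bt,C,Ct): print("x range",E[:,0].min().round(2),E[:,0].max().round(2),"y",E[:,1].min().round(2),E[:,1].max().round(2))
E
```

```text
barrel bottom, column: observed row vs predicted (z .006 circle)
150 barrel [np.float64(210.82)] 211.5   cap bottom col [161 142 136 136 141 122  78 106 146 151] 202.23
151 barrel [np.float64(211.28)] 211.83   cap bottom col [156 134 126 126 144 133  59  85 139 150] 202.3
152 barrel [np.float64(211.4)] 211.98   cap bottom col [134 118 114 112 122 110  57  89 139 146] 202.3
153 barrel [np.float64(211.32)] 212.02   cap bottom col [108 103 104 104 118 115  63  79 122 138] 202.21
154 barrel [np.float64(211.2)] 211.98   cap bottom col [ 85  90  92  91 100  90  42  61 105 141] 202.05
155 barrel [np.float64(210.88)] 211.83   cap bottom col [ 83  84  84  85  84  61  33  59 113 150] 201.76
156 barrel [np.float64(210.16)] 211.55   cap bottom col [ 79  78  81  84  74  57  53  81 129 148] 201.37
157 barrel [np.float64(209.54)] 211.15   cap bottom col [ 77  77  77  80  78  77  83 107 138 127] 200.84
158 barrel [np.float64(209.15)] 210.61   cap bottom col [72 72 78 88 91 83 82 86 95 91] 200.16
159 barrel [] 209.8   cap bottom col [ 72  82  93 103 110  98  76  66  65  65] 199.06
206 row [109  90  4
[... 403 characters left out ...]
92  85  83  82  87  91 102  92  56  82
 120 120 120 113]
190 row [122 108  81  86 106 122 113  86  81  82  84  83  82  82  86  80  62  69
 121 122 119 115]
192 row [132 132 117  77  80  79  81  81  83  83  84  85  84  87  88  84  66  54
  96 121 119 118]
194 row [129 133 120  78  73 106 132 136 156 139  90  85  88  89  84  79  69  56
  79 120 117 111]
196 row [133 131 132 110  80 138 170 165 161 156 134 108  85  83  79  77  72  72
  90 111 110 110]
198 row [123 130 132 118  82 107 152 146 136 126 114 104  92  84  81  77  78  93
 110 112 113 115]
x range 148.1 159.96 y 204.02 212.02
x range 146.98 158.98 y 199.32 207.29
x range 145.94 159.46 y 193.48 202.3
x range 144.47 158.2 y 187.29 196.07
```

Cap and barrel show nearly the same image bias (about −0.75 px vertical, and +0.6 versus +0.3 px horizontal). That puts the stud at about (0.451,−0.2705), matching the estimate from the other caps. Centre there and descend to first contact.

Emit:
{"method": "servo_tool", "body": {
  "targets": [
    [[0.0016, -0.003, 0, 0, 0, 0, 0.5], [0, 0, 0, 0, 0, 0, 0.5], [0, 0, 0.002, 0, 0, 0, 0.5], [0, 0, 0.001, 0, 0, 0, 0.5], [0, 0, 0.001, 0, 0, 0, 0.5], [0, 0, 0, 0, 0, 0, 0.5]]
  ]
}}

```text
time: 14.95
eef_pos: [0.4511, -0.2704, 0.0739]
tool_rot: [-0.0, 0.037, 0.999, 0.0]
force: [-0.3, 0.3, -0.4]
gripper_width: 0.0394
```

```bash
python3 -c "
from h import *
go([.451,-.2705,.0713],175.7)"
```

```text
t 14.95 pos [ 0.4511 -0.2704  0.0739] yaw 175.72 tilt z [-0.  0. -1.] F [-0.26  0.3  -0.38] w 0.0394
shift [ 0.0001 -0.0001  0.0026] turn z 0.0004
```

Emit:
{"method": "servo_tool", "body": {
  "targets": [
    [[0, 0, 0.001, 0, 0, 0, 0.5], [0, 0, 0.001, 0, 0, 0, 0.5], [0, 0, 0.001, 0, 0, 0, 0.5], [0, 0, 0, 0, 0, 0, 0.5]]
  ]
}}

```text
time: 15.35
eef_pos: [0.4515, -0.2703, 0.0712]
tool_rot: [0.0, 0.037, 0.999, 0.0]
force: [0.4, 1.3, 1.9]
gripper_width: 0.0396
```

Emit:
{"method": "servo_tool", "body": {
  "targets": [
    [[0, 0, 0.001, 0, 0, 0, 0.5], [0, 0, 0.001, 0, 0, 0, 0.5], [0, 0, 0, 0, 0, 0, 0.5]]
  ]
}}

```text
time: 15.65
eef_pos: [0.452, -0.2705, 0.0699]
tool_rot: [0.001, 0.037, 0.999, -0.0]
force: [0.1, 1.7, 9.0]
gripper_width: 0.0395
```

Contact came exactly at the expected height with small side force. I'll keep pressing.

Emit:
{"method": "servo_tool", "body": {
  "targets": [
    [[0, 0, 0.001, 0, 0, 0, 0.5], [0, 0, 0.001, 0, 0, 0, 0.5], [0, 0, 0, 0, 0, 0, 0.5]]
  ]
}}

```text
time: 15.95
eef_pos: [0.4518, -0.2705, 0.0676]
tool_rot: [0.001, 0.037, 0.999, -0.0]
force: [1.3, 0.7, 3.2]
gripper_width: 0.0397
```

Emit:
{"method": "servo_tool", "body": {
  "targets": [
    [[0, 0, 0.001, 0, 0, 0, 0.5], [0, 0, 0.001, 0, 0, 0, 0.5], [0, 0, 0, 0, 0, 0, 0.5]]
  ]
}}

```text
time: 16.25
eef_pos: [0.4514, -0.2705, 0.0649]
tool_rot: [0.0, 0.037, 0.999, 0.0]
force: [2.1, 0.6, -2.0]
gripper_width: 0.0395
```

It clicked over and the force reversed. Continuing to full seat.

Emit:
{"method": "servo_tool", "body": {
  "targets": [
    [[0, 0, 0.002, 0, 0, 0, 0.5], [0, 0, 0.002, 0, 0, 0, 0.5], [0, 0, 0.002, 0, 0, 0, 0.5], [0, 0, 0.001, 0, 0, 0, 0.5], [0, 0, 0.001, 0, 0, 0, 0.5], [0, 0, 0, 0, 0, 0, 0.5]]
  ]
}}

```text
time: 16.85
eef_pos: [0.4507, -0.2707, 0.057]
tool_rot: [-0.0, 0.037, 0.999, -0.0]
force: [0.9, 0.6, -0.9]
gripper_width: 0.0394
```

Emit:
{"method": "servo_tool", "body": {
  "targets": [
    [[0, 0, 0.001, 0, 0, 0, 0.5], [0, 0, 0.001, 0, 0, 0, 0.5], [0, 0, 0, 0, 0, 0, 0.5]]
  ]
}}

```text
time: 17.15
eef_pos: [0.4509, -0.2708, 0.0552]
tool_rot: [-0.0, 0.037, 0.999, -0.0]
force: [-0.1, -0.7, 2.3]
gripper_width: 0.0396
```

Emit:
{"method": "servo_tool", "body": {
  "targets": [
    [[0, 0, 0.001, 0, 0, 0, 0.5], [0, 0, 0.001, 0, 0, 0, 0.5], [0, 0, 0, 0, 0, 0, 0.5], [0, 0, 0, 0, 0, 0, 0.5]]
  ]
}}

```text
time: 17.55
eef_pos: [0.451, -0.2708, 0.055]
tool_rot: [0.0, 0.037, 0.999, -0.001]
force: [-6.2, 1.2, 29.9]
gripper_width: 0.0397
```

Hard stop at z 0.055 (rim at 0.026) with 30 N. I'll ease to a moderate push and check.

Emit:
{"method": "servo_tool", "body": {
  "targets": [
    [[0, 0, -0.0007, 0, 0, 0, 0.5], [0, 0, 0, 0, 0, 0, 0.5], [0, 0, 0, 0, 0, 0, 0.5], [0, 0, 0, 0, 0, 0, 0.5]]
  ]
}}

```text
time: 17.95
eef_pos: [0.4509, -0.2708, 0.0551]
tool_rot: [0.0, 0.037, 0.999, -0.001]
force: [-4.6, -0.2, 20.5]
gripper_width: 0.0398
```

```bash
python3 - <<'E'
from h import *
s=[cam("scene") for _ in range(5)]; t=cam("top"); im=np.mean([f["image"].astype(float) for f in s],0).astype(np.uint8)
print(observe()["force"].round(1),observe()["eef_pos"].round(4))
a=cv2.resize(im[175:220,130:175],(400,400),interpolation=cv2.INTER_CUBIC); b=cv2.resize(im[140:210,265:335],(400,400),interpolation=cv2.INTER_CUBIC)
cv2.imwrite("pics/c6.png",np.hstack([a,b]))
E
```

```text
[-3.6  0.7 20.7] [ 0.451  -0.2708  0.0551]
```

View pics/c6.png

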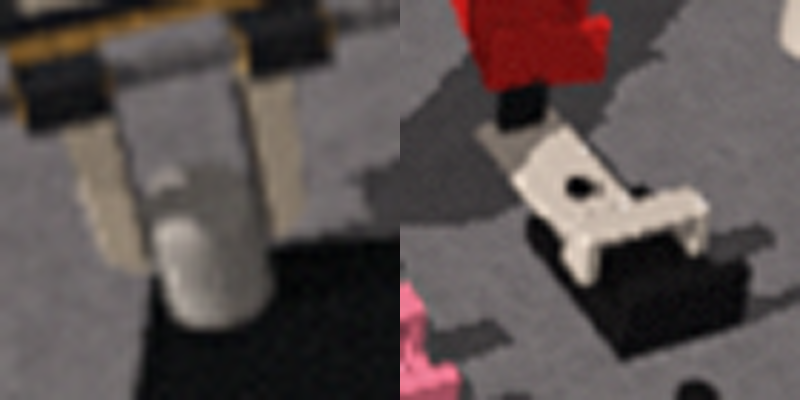

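The left crop shows the cap down on the barrel with no gap or stud visible (around (215,265)). The right crop shows the tray still caught out, peg bare at (580,187). The push is steady at 20 N, so I'm handing in.

```bash
python3 -c "
from plant import *
print(sign_off())"
```

```text
the job is handed in; nothing more can be done
None
```

The cap is fully seated on the bare stand-off, and I handed the job in at about 18 s with the fingers still holding it down. `sign_off()` reports no verdict.

- **Tray:** I pulled it 70 mm by its tab to the stop, where the force rose to about 13 N, then let go. The last picture shows it still caught out, with its peg bare.
- **Cap:** Contact came at the expected height and the push reached about 9 N. The force then dropped and reversed to about −2 N as it clicked. I carried on to a hard stop with the rim at about 26 mm, the height of the barrel's top. The last picture shows no gap and no stud.
- **Final push:** It touched 30 N at the stop, so I eased it to a steady 20 N or so, with a side force of about 4 N.
- **Other items:** I steered clear of them and saw no unexpected contact force, but I did not re-measure their positions.
- **Disagreement:** A top-view reading of the cap in the feeder was about 10 mm off, because the gripper half hid it. I used the scene view, which agreed with the tray geometry to 1.5 mm.

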